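# Close the two-part casting mould

### The arm

A 7-joint arm with a two-finger parallel gripper is mounted at the origin on a cart in front of the work surface, level with it; the furniture and walls round the work are solid. World frame = base frame: x ahead of the robot, y to its left, z up, the work surface at z = 0. Lengths are in mm, angles in rad, forces in N, time in s.
With the tool pointing down it reaches from about 400 to 875 mm from the base axis. Payload 4.4 kg.
Tool frame: the origin (TCP) lies midway between the tips of the shut fingers; the grasp point (between the pads) lies grasp_offset behind it (grasp_offset is the distance from the TCP to the grasp point, in mm); z points along the fingers, y is the line along which they close (so a half turn about z gives the same grasp; the last joint's range is limited). The gripper opens to 85 mm and grips with 20 to 120 N. Pads are 22 mm wide; open, the fingers measure 114 mm over their backs; the gripper's body (76 mm by 85 mm) begins 54 mm behind the grasp point. The pads swing forward as they close: fully open they stand 13 mm farther back than shut.
Start: joints at [-1.372, 0.628, 0.038, 1.517, -0.027, 0.996, -0.02], TCP at [170.091, 627.365, 231.313] pointing down, gripper open.
Joint ranges: [-3.06, 3.06], [-0.37, 2.12], [-1.25, 1.32], [0.18, 2.47], [-1.1, 4.24], [0.23, 1.98], [-2.94, 2.94]. Speed limits (rad/s): [2.57, 2.57, 3.14, 3.14, 3.14, 3.14, 3.14].

### API

Orientations are given as [roll, pitch, yaw] about the fixed x, y, z axes, in that order (R = Rz(yaw) Ry(pitch) Rx(roll)).
In Python, from cell import * gives the robot as it stands. The module is installed in compiled form; this text tells all that it offers.
- The arm moves only by the shell command python3 -m jog 'ROWS'. ROWS is a JSON object of lists of equal length, an entry for each row: "angular": the turn, a rotation vector about the tool's x, y, z in degrees, a list of three; "travel": the shift along the tool's x, y, z in cm, a list of three; "fingers": the closure, from 0 (fully open) to 1 (shut). In form: {"angular": [[rx, ry, rz], ...], "travel": [[tx, ty, tz], ...], "fingers": [fingers, ...]}. A call has 1 to 5 rows; each row is the pose to reach, as a shift and turn from the pose commanded when the call began, along the tool's axes at that moment; what a row does not reach only later rows make up. A row lasts 1/8 s, in which the tool goes at most 62.5 mm and 10.7 degrees, less where a joint would pass 70% of its speed; a pose out of reach is approached as far as the arm can. A call with a gripper value outside its range is refused whole. The fingers move at their own pace and stop on an object; the grip force is fixed at half the most. Time passes only in rows, so rows that repeat a pose let the fingers close. It gives the time, the measured TCP pose, the force and the opening at its end, in the units of the state.
- read_state(): the state, without advancing time (a new reading comes with each control period).
- get_image(name): name is "scene" or "side" or "wrist"; returns the picture (420x560x3 uint8, red, green, blue); there is no depth.
- camera_model(name): a dict with "mtx" (3x3 intrinsics, pixels), "k1" (the pictures are not rectified: a ray, as slopes to the right and down, at radius r is drawn at 1 + k1 r^2 times it, then the intrinsics apply), "T" (4x4, takes a point from camera to world coordinates). Camera axes: x right, y down, z forward; pixel columns grow to the right and rows downward; lengths in mm; the calibration is good to about 2 mm. A picture is of the moment at which its call begins: read the wrist's pose just before it. camera_model takes no time and is no camera call; for the wrist camera it gives the pose at the moment of the call.
- finish_job(): hands the job in, once; it reports no verdict.
The state is a dict: "clock": time; "qpos": joint angles; "qd": joint speeds; "tau": joint torques, N m; "eef_pos": TCP position; "tool_rot": TCP orientation; "force": force on the tool from outside, world axes, zero at the start; "torque": the same for the moment, N m; "width": finger opening in mm.
Only numpy, scipy, OpenCV 4.12 (cv2) and the standard library are available. Lean on these libraries where they do the work, as an engineer would, in place of code of your own. Each camera call takes 0.05 s, during which the arm holds its last target. There are 200 camera calls.

### The job

Close the two-part casting mould for the next pour: lift its upper half off the sloping drip rack and lower it, kept level, over the two guide pins of the lower half (wide hole over the thick pin) until the halves meet all round, letting it down gently without dropping or forcing it. Then let go of it and swing the toggle-clamp lever up and over to its stop, so that the clamp's rubber foot holds the mould shut. Leave the vials, dropper bottle, jar and stirring stick where they are.

Things in the scene. Friction and masses are not known exactly. Their poses are not given: they have to be found in the camera images.
- top_grip (a point): centre of the black grip bar of the loose upper mould half: 40 mm long (x) x 14 mm thick (y) x 22 mm high (z), on two posts that hold it 14 mm clear of the plate, at the plate's middle. Grasp it across its 14 mm thickness (along y). The point lies 25 mm above the plate's upper face, 43 mm above its underside. z points square away from the plate, on the grip side
- top_face (a point): centre of the underside (parting face) of the upper mould half, 43 mm below top_grip, same axes. Through-holes at y = +60 mm (15.6 mm wide, for the thick pin) and y = -60 mm (11.6 mm wide, for the thin pin), x = 0
- mould_top: the loose upper mould half, an aluminium plate 84 x 152 x 18 mm (x, y, z), about 0.4 kg; origin and axes as top_face. At the start it leans at about 34 degrees on the drip rack, grip side up, its +x edge uppermost, its lower edge against two 11 mm high lip rods; lift it square off the slope
- mould_base: fixed station: dark sub-plate 176 x 166 x 10 mm carrying the aluminium lower mould half (84 x 152 mm, upper face 30 mm above the table, two round white cavities), two guide pins and a toggle clamp. Origin on the table under the lower half's centre, z up, +x towards the clamp, +y towards the thick pin. Once closed, the upper half's x, y, z axes lie along the station's
- seat (a point): centre of the lower half's upper (parting) face, 30 mm above the table, axes as mould_base; the centre of the upper half's underside must come here
- thick_pin_tip (a point): top of the thick guide pin, 14 mm in diameter, standing 26 mm above the parting face, bullet-nosed over the upper 11 mm, 60 mm along +y from the seat
- thin_pin_tip (a point): top of the thin guide pin, 10 mm in diameter, same height and nose, 60 mm along -y from the seat
- clamp_lever (a joint): toggle-clamp lever: 0 = fully open (lever lies away from the mould, 14 degrees above level, clamp arm upright, clear of the mould), 1.50 = closed at its stop (lever 10 degrees past upright, towards the mould). Turns about the station's -y axis through lever_hinge. Over the last 20 degrees the sprung arm presses its foot on the plate, then the toggle locks; the lever stays where it is left (friction some 2 N at the grip)
- lever_hinge (a point): centre of the lever's pivot, 99 mm along the station's +x from its centre, 44 mm above the table, axes as mould_base
- lever_grip (a point): centre of the lever's black grip, 76 mm from lever_hinge; the grip is 52 mm long (along the lever), 16 mm thick along the hinge axis (station y) and 17 mm the other way; pinched across the 16 mm it turns between the pads with some drag and slip, so go on until it is at its stop
- clamp_arm: the clamp's arm with its rubber foot; moved by the lever only. Origin at its pivot, 78 mm along the station's +x, 66 mm above the table; the foot comes down on the plate 35 mm along +x from the seat
- drip_rack: fixed drip rack of 8 mm steel rod in a flat tray 150 x 200 mm; origin on the table under the rack's middle, where the slope is 58 mm high; the slope rises towards its +x at 34 degrees, rods at y = +-45 mm
- vial_rose: small capped glitter vial, 27 mm wide, 45 mm tall, standing near rack and mould: leave alone; origin under its middle
- vial_magenta: second such vial: leave alone
- dropper_teal: dropper bottle, 25 mm wide, 80 mm tall, standing: leave alone; origin under its middle
- confetti_jar: small capped jar, 39 mm wide, 82 mm tall, standing: leave alone; origin under its middle
- mixing_stick: wooden stirring stick lying flat, 150 x 18 x 9 mm: leave alone; origin under its middle

How it is judged:
By the outcome, as a careful person would: the job done as asked, in the order asked, and still so for the second after the job is handed in, with the robot touching nothing.
It also fails if it takes over 58 s, if anything falls off the work surface, if the arm or the gripper's body presses on something with over 40 N, if the wrist force passes 120 N, or if a joint passes its speed limit or range.

## Working session

There is one attempt and no reset: what is moved stays moved. The work goes in short steps, Python scripts to look and compute and a shell command to move; the robot and the scene stay as the last step left them, time stands still between calls to the robot, and variables do not carry over. Pictures are saved under pics/ and viewed, on a budget of 10 in all, crops included, one or two more only if the job needs it, and the job is handed in when it is done.

```bash
mkdir -p pics; python3 - <<'E'
from cell import *
import cv2
print(read_state())
for n in ("scene","side"):
    im=get_image(n); cv2.imwrite(f"pics/{n}0.png",cv2.resize(im[:,:,::-1],(800,600),interpolation=cv2.INTER_CUBIC))
    m=camera_model(n); print(n,m)
E
```

```text
{'clock': 0.0, 'qpos': array([-1.37179202,  0.62936056,  0.03844211,  1.51835499, -0.02699147,
        0.9962892 , -0.01998507]), 'qd': array([-3.22537964e-04,  1.83096510e-05,  4.94888020e-04,  7.61870350e-04,
        1.47549894e-03, -3.07019270e-04, -6.14301845e-04]), 'tau': array([ 7.39585848e-04, -5.63405156e+01,  1.22640911e+00, -1.93440181e+01,
        1.10477814e-02,  1.06668868e-02, -9.02143086e-06]), 'eef_pos': array([169.93123347, 626.75548597, 230.38389519]), 'tool_rot': array([-3.13969889e+00,  3.26819346e-05,  2.87680813e+00]), 'force': array([-0.39535239, -0.10612447,  0.38391688]), 'torque': array([ 0.00623105, -0.03783908,  0.01738959]), 'width': 85.14923149853875}
scene {'mtx': array([[379.3725623 ,   0.        , 281.42145305],
       [  0.        , 379.3725623 , 209.48357932],
       [  0.        ,   0.        ,   1.        ]]), 'k1': -0.008537021119522686, 'T': array([[ 7.20360603e-01, -2.67219429e-01,  6.40058105e-01,
        -5.88519926e+00],
       [-6.93596682e-01, -2.80269215e-01,  6.63605915e-01,
        -8.10193832e+02],
       [ 2.06018872e-03, -9.21977735e-01, -3.87237410e-01,
         4.18372430e+02],
       [ 0.00000000e+00,  0.00000000e+00,  0.00000000e+00,
         1.00000000e+00]])}
side {'mtx': array([[467.77035766,   0.        , 287.49336703],
       [  0.        , 467.77035766, 204.16765842],
       [  0.        ,   0.        ,   1.        ]]), 'k1': -0.11297013296421715, 'T': array([[-8.74230913e-01, -3.29639720e-01,  3.56451911e-01,
         1.66363055e+02],
       [-4.85507317e-01,  5.90960227e-01, -6.44242700e-01,
         4.21765512e+02],
       [ 1.71908075e-03, -7.36276895e-01, -6.76678195e-01,
         7.85640867e+02],
       [ 0.00000000e+00,  0.00000000e+00,  0.00000000e+00,
         1.00000000e+00]])}
```

View pics/scene0.png

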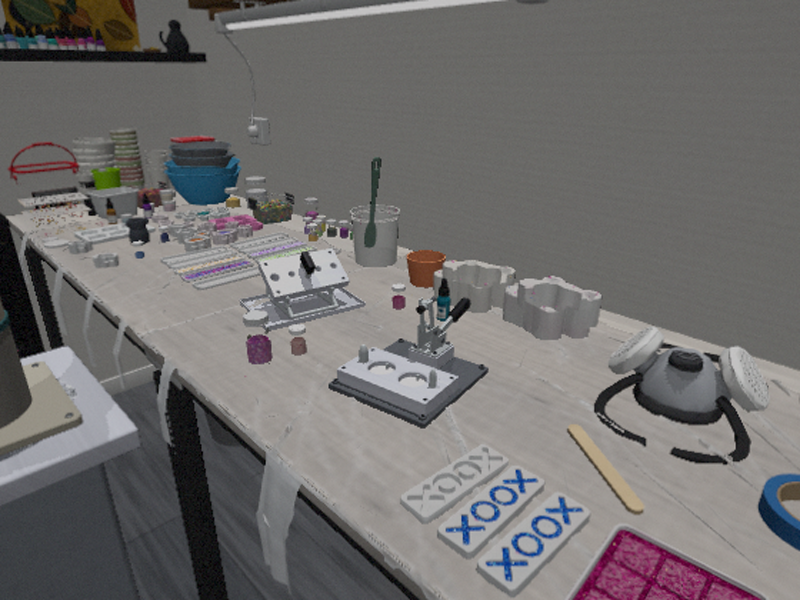

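View pics/side0.png

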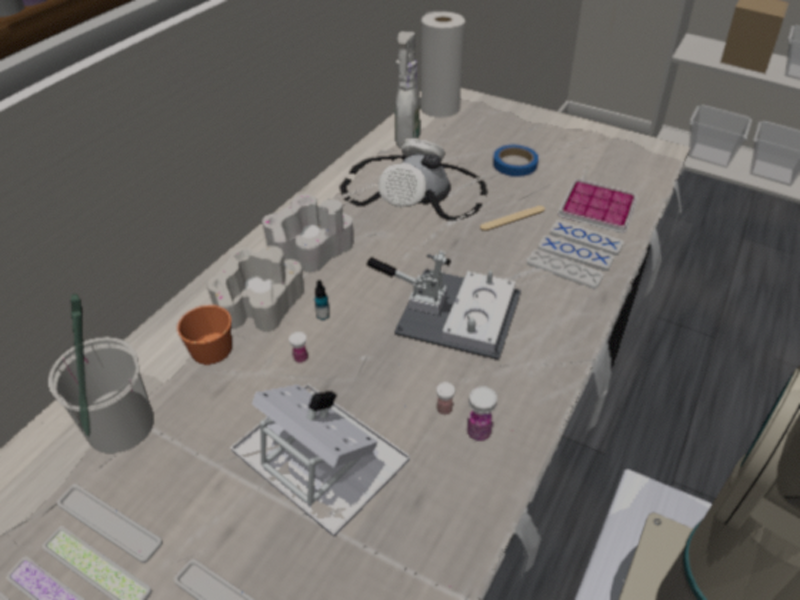

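```bash
cat > h.py <<'E'
import numpy as np, cv2
from scipy.spatial.transform import Rotation as Ro
from scipy.optimize import least_squares
from cell import *
def dist(m): return np.array([m["k1"],0,0,0,0.])
def proj(P,m):
    W=np.linalg.inv(m["T"]); P=np.atleast_2d(np.asarray(P,float))
    return cv2.projectPoints(P,cv2.Rodrigues(W[:3,:3])[0],W[:3,3],m["mtx"],dist(m))[0][:,0]
def onz(px,z,m):
    n=cv2.undistortPoints(np.array(px,float).reshape(-1,1,2),m["mtx"],dist(m))[:,0]
    d=np.c_[n,np.ones(len(n))]@m["T"][:3,:3].T; o=m["T"][:3,3]
    return o+d*((z-o[2])/d[:,2])[:,None]
def tool(s): return Ro.from_euler("xyz",s["tool_rot"]).as_matrix(), s["eef_pos"]
def plan(Rt,pt,s):
    "travel cm, rotvec deg from present pose to target TCP pose"
    R,p=tool(s); return (R.T@(pt-p)/10).round(2), np.degrees(Ro.from_matrix(R.T@Rt).as_rotvec()).round(2)
E
python3 - <<'E'
from h import *
S=cv2.imread("pics/side0.png");C=cv2.imread("pics/scene0.png")
k=560/800
t=[]
for n,x,y in (("side",250,165),("side",160,265),("scene",225,205),("scene",160,150)):
    im=get_image(n)[y:y+100,x:x+133,::-1]; t.append(cv2.resize(im,(400,300),interpolation=cv2.INTER_CUBIC))
cv2.imwrite("pics/c1.png",np.vstack([np.hstack(t[:2]),np.hstack(t[2:])]))
for n,pts in (("side",[(497,357),(408,318),(330,480),(445,410),(480,437),(300,358),(322,317)]),("scene",[(420,421),(330,385),(400,308),(298,352),(258,360)])):
    print(n,onz(np.array(pts)*k,0,camera_model(n)).round(0)[:,:2].tolist())
E
```

```text
side [[388.0, -259.0], [553.0, -267.0], [494.0, 53.0], [412.0, -127.0], [347.0, -109.0], [657.0, -107.0], [679.0, -199.0]]
scene [[419.0, -404.0], [388.0, -252.0], [653.0, -122.0], [411.0, -136.0], [351.0, -115.0]]
```

View pics/c1.png

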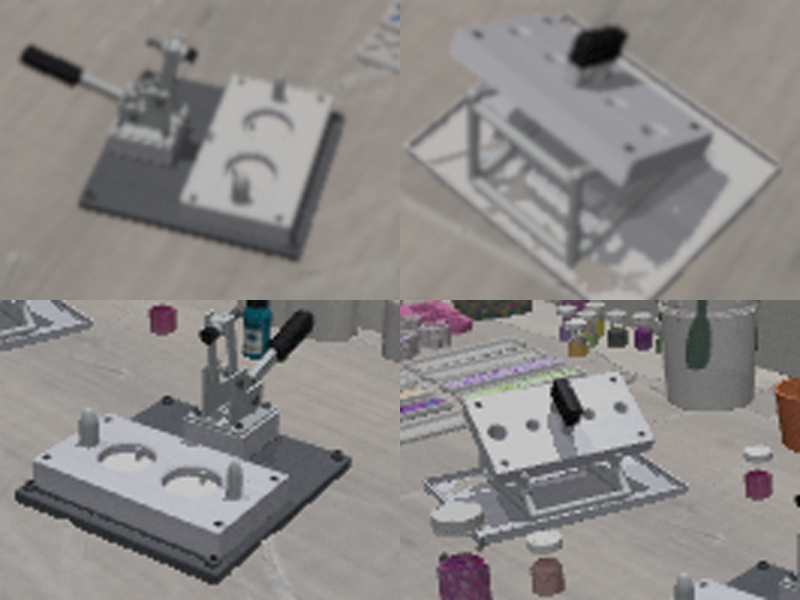

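```bash
cat > fit.py <<'E'
from h import *
sc,sd=camera_model("scene"),camera_model("side")
def T(l,ox,oy): return np.array(l,float)/np.array([400/133,3])+[ox,oy]
def fit(f,obs,x0):
    def r(x): return np.concatenate([(proj(f(x,L),m)-px).ravel() for L,px,m in obs])
    s=least_squares(r,x0,loss="soft_l1"); return s.x,r(s.x).reshape(-1,2)
def yawz(x,L): return Ro.from_euler("z",x[2]).apply(L)+[x[0],x[1],0]
def plate(x,L): return (Ro.from_euler("z",x[3])*Ro.from_euler("y",-34,degrees=True)).apply(L)+x[:3]
E
python3 - <<'E'
from fit import *
L=np.array([(42,76,30),(-42,76,30),(-42,-76,30),(42,-76,30),(0,60,56),(0,-60,56)])
a=T([(181,203),(286,217),(331,97),(230,74),(240,172),(281,77)],250,165)
b=T([(100,112),(34,160),(215,233),(287,175),(90,110),(235,161)],225,205)
x,r=fit(yawz,[(L,a,sd),(L,b,sc)],[480,-280,0]); print(x,np.degrees(x[2]));print(r.round(1).tolist())
P=np.array([(42,76,18),(42,-76,18),(-42,-76,18),(-42,76,18),(0,60,18),(0,-60,18),(0,0,43)])
c=T([(66,103),(223,75),(252,145),(105,175),(97,132),(220,107),(166,104)],160,150)
x,r=fit(plate,[(P,c,sc)],[530,0,70,0.]);print(x,np.degrees(x[3]),r.round(1).tolist())
q=(proj(plate(x,P),sd)-[160,265])*3+[400,0];print(q.round(0).tolist())
x,r=fit(plate,[(P,c,sc),(P[6:],T([(197,46)],160,265),sd)],x);print(x,np.degrees(x[3]),r.round(1).tolist())
q=(proj(plate(x,P),sd)-[160,265])*3+[400,0];print(q.round(0).tolist())
E
```

```text
[ 4.49373064e+02 -3.26524947e+02  1.80473847e-01] 10.340389756015172
[[-0.3, -1.6], [1.2, 2.4], [0.7, -0.8], [1.1, -0.4], [0.8, -0.0], [-0.1, -1.8], [2.5, -0.9], [-1.3, -1.4], [0.8, -1.0], [0.2, -1.0], [-1.0, -1.6], [-0.4, -1.5]]
[548.24252258  42.34555463  44.02582252  26.50089012] 1518.3891571245679 [[0.2, -0.5], [-1.3, -0.1], [0.6, -1.2], [-2.2, -0.2], [0.8, 0.6], [0.3, 1.1], [0.1, 0.3]]
[[594.0, 186.0], [428.0, 49.0], [519.0, 31.0], [681.0, 156.0], [621.0, 156.0], [491.0, 53.0], [566.0, 69.0]]
[536.5679549   23.57640868  52.17304565  26.51725196] 1519.3266216779234 [[-0.3, -0.6], [-1.0, -0.6], [1.4, -1.3], [-2.1, 0.2], [0.7, 0.7], [0.8, 0.8], [0.5, 0.0], [0.2, 0.5]]
[[630.0, 162.0], [457.0, 30.0], [546.0, 12.0], [712.0, 132.0], [653.0, 132.0], [520.0, 33.0], [597.0, 47.0]]
```

```bash
cat >> fit.py <<'E'
def Rplate(yaw): return (Ro.from_euler("z",yaw)*Ro.from_euler("y",-34,degrees=True)).as_matrix()
FL=np.diag([1.,-1,-1]) # tool axes in plate axes: y->-y, z->-z
E
python3 - <<'E'
from fit import *
import cell
print([n for n in dir(cell) if n[0]!='_'], getattr(cell,"grasp_offset",None))
s=read_state();R,p=tool(s);m=camera_model("wrist")
print("cam in tool",(R.T@m["T"][:3,:3]).round(3).tolist(),(R.T@(m["T"][:3,3]-p)).round(1),m["mtx"][0],m["k1"])
print(onz([(84,315)],0,sd)) # bucket base approx
yaw=np.radians(79.3);Rp=Rplate(yaw);c=np.array([536.6,23.6,52.2]);g=c+43*Rp[:,2];print("grip",g)
Rt=Rp@FL;pt=g+Rp[:,2]*130
print("tool y now/target",R[:,1],Rt[:,1],pt,plan(Rt,pt,s))
# what wrist sees at target
M=dict(m);W=np.eye(4);Rr=R.T@m["T"][:3,:3];W[:3,:3]=Rt@Rr;W[:3,3]=pt+Rt@(R.T@(m["T"][:3,3]-p));M["T"]=W
print(proj([g,c],M),proj((Rp@np.array([(42,76,18),(42,-76,18),(-42,-76,18),(-42,76,18)]).T).T+c,M))
E
```

```text
['MotionError', 'camera_model', 'finish_job', 'get_image', 'grasp_offset', 'read_state'] 18.700000000000003
cam in tool [[0.002, -0.963, -0.271], [1.0, 0.001, 0.001], [-0.001, -0.271, 0.963]] [  69.     0.3 -142.5] [292.36578434   0.         279.06832962] -0.05786387882657383
[[778.44646071 162.97096631   0.        ]]
grip [ 5.32135591e+02 -2.72144155e-02  8.78486156e+01]
tool y now/target [ 2.61703222e-01  9.65148192e-01 -6.24763269e-04] [ 0.9826128  -0.18566662  0.        ] [518.6385425  -71.45832776 195.62350005] (array([-51.93, -58.3 ,   3.57]), array([-25.35,  27.4 ,  82.8 ]))
[[278.3853426  199.13262458]
 [278.43876411 189.55578691]] [[203.23266276 152.68780042]
 [353.65115391 152.90279602]
 [348.31881334 231.07516333]
 [208.41597784 230.91228351]]
```

```bash
python3 -m jog '{"angular":[[-10,11,33],[-10,11,33],[-10,11,33],[-10,11,33],[-10,11,33]],"travel":[[-20.8,-23.3,1.4],[-20.8,-23.3,1.4],[-20.8,-23.3,1.4],[-20.8,-23.3,1.4],[-20.8,-23.3,1.4]],"fingers":[0,0,0,0,0]}'
python3 - <<'E'
from fit import *
Rp=Rplate(np.radians(79.3));g=np.array([532.1,0,87.8]);s=read_state();print(plan(Rp@FL,g+Rp[:,2]*130,s),s["force"])
E
```

```text
clock: 0.92
eef_pos: [310.6, 345.7, 217.5]
tool_rot: [3.028, -0.23, 2.309]
force: [1.8, 0.9, 0.7]
width: 85.3
(array([-44.17, -11.7 ,  -9.48]), array([-15.27,  16.45,  49.7 ])) [1.84409578 0.88348219 0.68143932]
```

```bash
python3 -m jog '{"angular":[[-15.3,16.5,49.7],[-15.3,16.5,49.7],[-15.3,16.5,49.7],[-15.3,16.5,49.7],[-15.3,16.5,49.7]],"travel":[[-44.2,-11.7,-9.5],[-44.2,-11.7,-9.5],[-44.2,-11.7,-9.5],[-44.2,-11.7,-9.5],[-44.2,-11.7,-9.5]],"fingers":[0,0,0,0,0]}'
python3 - <<'E'
from fit import *
Rp=Rplate(np.radians(79.3));g=np.array([532.1,0,87.8]);s=read_state();print(plan(Rp@FL,g+Rp[:,2]*130,s),s["force"],s["qpos"])
E
```

```text
clock: 1.55
eef_pos: [451.0, 66.6, 203.0]
tool_rot: [3.137, -0.591, 1.395]
force: [2.0, 0.4, 0.4]
width: 85.4
(array([-10.71,   9.1 ,  -6.26]), array([-0.09,  0.11,  0.5 ])) [2.00184175 0.41729578 0.35025578] [ 0.22213255  0.47762674  0.00874868  2.18518685 -0.94597781  0.76260866
  0.84855508]
```

```bash
python3 -m jog '{"angular":[[0,0,0.5],[0,0,0.5],[0,0,0.5],[0,0,0.5]],"travel":[[-10.7,9.1,-6.3],[-10.7,9.1,-6.3],[-10.7,9.1,-6.3],[-10.7,9.1,-6.3]],"fingers":[0,0,0,0]}'
python3 - <<'E'
from fit import *
import pickle
s=read_state();m=camera_model("wrist");im=get_image("wrist");pickle.dump((s,m),open("w1.pkl","wb"))
print(s["eef_pos"],s["tool_rot"],s["qpos"])
cv2.imwrite("pics/w1.png",cv2.resize(im[100:280,150:390,::-1],(800,600),interpolation=cv2.INTER_CUBIC))
E
```

```text
clock: 2.05
eef_pos: [519.1, -71.7, 195.3]
tool_rot: [-3.141, -0.587, 1.388]
force: [-0.2, 1.4, -0.3]
width: 85.5
[519.13497011 -71.68031327 195.33161043] [-3.14129693 -0.58729185  1.38780457] [ 0.37399624  0.61672243  0.10925582  1.89074312 -0.77377686  0.98894852
  0.83992237]
```

View pics/w1.png

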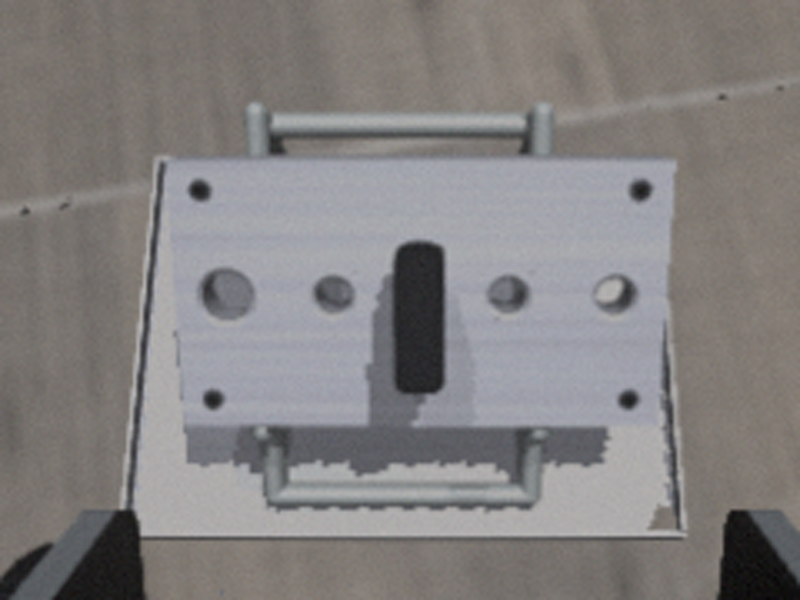

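```bash
python3 - <<'E'
from fit import *
import pickle
s,m=pickle.load(open("w1.pkl","rb"))
k=240/800
P=np.array([(42,76,18),(42,-76,18),(-42,-76,18),(-42,76,18),(0,60,18),(0,-60,18)])
w=np.array([(167,158),(677,160),(660,427),(185,427),(228,293),(615,293)])*k+[150,100]
c=T([(66,103),(223,75),(252,145),(105,175),(97,132),(220,107)],160,150)
x0=[536,23,52,np.radians(79.3)]
x,r=fit(plate,[(P,w,m)],x0);print(x[:3],np.degrees(x[3]),r.round(1).tolist())
pf=lambda x,L:(Ro.from_euler("z",x[3])*Ro.from_euler("y",x[4])*Ro.from_euler("x",x[5])).apply(L)+x[:3]
x2,r=fit(pf,[(P,w,m)],x0+[-.59,0]);print(x2[:3],np.degrees(x2[3:]),abs(r).max())
Rp=Rplate(x[3]);g=x[:3]+43*Rp[:,2];print("grip",g)
print("wrist px bar top z54 corners",((proj(plate(x,np.array([(20,7,54),(20,-7,54),(-20,-7,54),(-20,7,54),(-20,0,32)])),m)-[150,100])/k).round(0).tolist())
pt=g-18.7*Rp[:,2];S=read_state();print("grasp",plan(Rp@FL,pt,S),pt)
E
```

```text
[533.99889954  25.82969196  57.58387212] 79.50572312471196 [[-0.1, 0.0], [0.1, -0.3], [-0.3, -0.6], [0.0, -0.9], [-0.2, 0.9], [0.5, 1.1]]
[533.92519791  25.48197848  57.13864791] [ 79.49114875 -32.07201448   0.26608529] 0.9775237426553076
grip [529.61935422   2.18660022  93.23248774]
wrist px bar top z54 corners [[394.0, 252.0], [447.0, 252.0], [446.0, 395.0], [396.0, 395.0], [422.0, 372.0]]
grasp (array([ 0.33, -0.13, 14.41]), array([-0.17,  0.24,  0.09])) [531.52394718  12.46859593  77.72948514]
```

```bash
python3 -m jog '{"angular":[[0,0,0],[0,0,0],[0,0,0],[0,0,0],[0,0,0]],"travel":[[0.3,-0.1,5],[0.3,-0.1,10],[0.3,-0.1,12.5],[0.3,-0.1,14.4],[0.3,-0.1,14.4]],"fingers":[0,0,0,0,0]}'
python3 -m jog '{"angular":[[0,0,0],[0,0,0],[0,0,0],[0,0,0],[0,0,0]],"travel":[[0,0,0],[0,0,0],[0,0,0],[0,0,0],[0,0,0]],"fingers":[1,1,1,1,1]}'
python3 -c "
from h import *
s=read_state();print(s['force'],s['torque'],s['width'],s['eef_pos'],s['tool_rot'])"
```

```text
clock: 2.72
eef_pos: [530.1, 15.4, 77.7]
tool_rot: [-3.136, -0.591, 1.392]
force: [-1.2, -0.8, -0.0]
width: 85.6
clock: 3.35
eef_pos: [531.7, 12.4, 78.3]
tool_rot: [-3.14, -0.589, 1.39]
force: [-1.2, -2.2, 4.8]
width: 13.6
[-1.19954953 -2.20720474  4.84783268] [-0.42305351  0.18806833  0.01435939] 13.614355287987712 [531.7020725   12.38971475  78.33861847] [-3.14043546 -0.58942521  1.39038325]
```

```bash
python3 -m jog '{"angular":[[0,0,0],[0,0,0],[0,0,0],[0,0,0],[0,0,0]],"travel":[[0,0,-0.5],[0,0,-1.5],[0,0,-4],[0,0,-8],[0,0,-12]],"fingers":[1,1,1,1,1]}'
python3 - <<'E'
from fit import *
s=read_state();print(s["force"],s["torque"],s["width"],s["eef_pos"])
# pre-place target: station level, 110 above seat
a=np.radians(10.34);st=np.array([449.4,-326.5,30]);Rs=Ro.from_euler("z",a).as_matrix()
pt=st+[0,0,43-18.7+100];print(pt,plan(Rs@FL,pt,s))
im=get_image("wrist");cv2.imwrite("pics/w2.png",cv2.resize(im[:,:,::-1],(800,600),interpolation=cv2.INTER_CUBIC))
E
```

```text
clock: 3.98
eef_pos: [519.2, -54.2, 178.5]
tool_rot: [-3.139, -0.588, 1.39]
force: [0.4, 0.3, -4.9]
width: 13.0
[ 0.3524492   0.30599455 -4.90167366] [-1.08142558  0.06382126 -0.01794006] 13.001330225659693 [519.15590951 -54.22751719 178.45615358]
[ 449.4 -326.5  154.3] (array([-24.67,  -2.  , -13.53]), array([-20.47, -29.34,  67.24]))
```

View pics/w2.png

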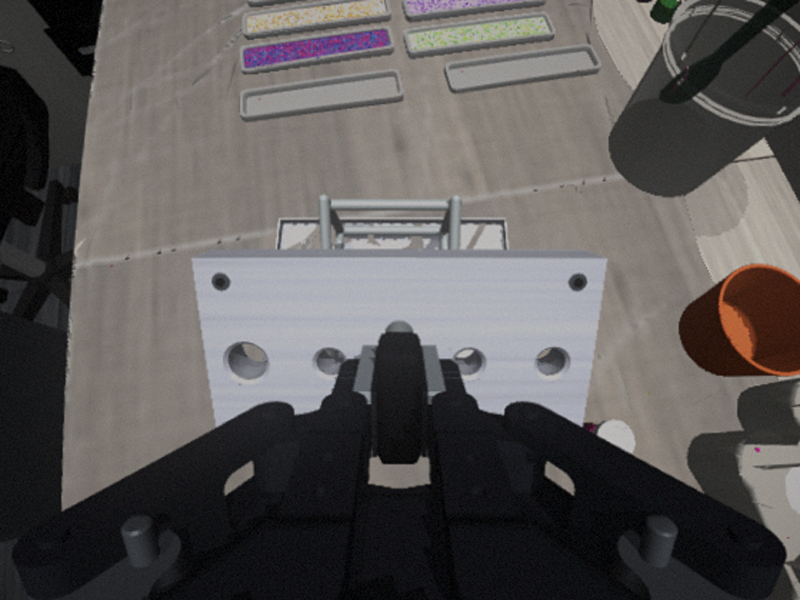

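```bash
python3 - <<'E'
from fit import *
import pickle
s1,m1=pickle.load(open("w1.pkl","rb"))
x=np.array([534,25.8,57.6,np.radians(79.5)])
Rp=Rplate(x[3])
w=np.array([(200,190),(640,190),(628,399),(213,399)])*.3+[150,100]
n=cv2.undistortPoints(w.reshape(-1,1,2),m1["mtx"],dist(m1))[:,0]
d=np.c_[n,np.ones(4)]@m1["T"][:3,:3].T@Rp;o=Rp.T@(m1["T"][:3,3]-x[:3]);sc_=(o+d*((18-o[2])/d[:,2])[:,None]);print("screws",sc_.round(1).tolist())
s=read_state();R,p=tool(s);m=camera_model("wrist")
W=np.eye(4);W[:3,:3]=R.T@m["T"][:3,:3];W[:3,3]=R.T@(m["T"][:3,3]-p);m["T"]=W
P=np.array([(42,76,18),(42,-76,18),(0,60,18),(0,-60,18)])
px=np.array([(196,259),(605,261),(246,360),(552,360)])*.7
def f(v,L): return (Ro.from_euler("xyz",v[3:])).apply((FL@L.T).T)+v[:3]
x0=np.array([0,0,24.3,0,0,0]);sg=np.array([5,2,3,.01,.05,.01])
r=lambda v:np.r_[(proj(f(v,P),m)-px).ravel(),(v-x0)/sg]
q=least_squares(r,x0);print("plate in tool: shift",q.x[:3],"rot deg",np.degrees(q.x[3:]),r(q.x)[:8].round(1))
E
```

```text
screws [[32.5, 66.6, 18.0], [32.8, -65.3, 18.0], [-33.2, -65.5, 18.0], [-33.5, 66.5, 18.0]]
plate in tool: shift [-0.7335232  -0.12664272 26.8953176 ] rot deg [0.02583116 1.00472482 0.12600645] [-0.8 -1.1  0.1 -1.4  1.8  1.  -1.   1.7]
```

```bash
cat > tgt.py <<'E'
from fit import *
def go(x,y,yawdeg,z):
    s=read_state();Rs=Ro.from_euler("z",yawdeg,degrees=True).as_matrix()
    print("t",s["clock"],"tool",s["eef_pos"].round(1),"F",s["force"].round(1),"M",s["torque"].round(2),"w",round(s["width"],1)); print(*plan(Rs@FL,np.array([x,y,z]),s))
E
python3 -c "
from tgt import *
go(449.4,-326.5,10.34,210)"
```

```text
t 4.025 tool [521.  -59.1 181.9] F [ 0.4 -4.4 -1.1] M [-1.28  0.16 -0.08] w 13.1
[-21.47  -2.12 -17.57] [-19.92 -29.41  67.11]
```

```bash
python3 -m jog '{"angular":[[-1,-1.5,3.3],[-2.5,-3.7,8.4],[-4.5,-6.6,15.1],[-6.5,-9.6,21.8],[-8.5,-12.5,28.5]],"travel":[[-1,-0.1,-1.5],[-2.5,-0.2,-4],[-4.5,-0.4,-6.5],[-7,-0.7,-8.5],[-9.5,-1,-10]],"fingers":[1,1,1,1,1]}'
python3 -c "
from tgt import *
go(449.4,-326.5,10.34,210)"
```

```text
clock: 4.65
eef_pos: [485.2, -185.1, 208.5]
tool_rot: [-3.043, -0.337, 0.843]
force: [-0.1, 0.1, -3.8]
width: 13.0
t 4.65 tool [ 485.2 -185.1  208.5] F [-0.1  0.1 -3.8] M [-0.68  0.26 -0.  ] w 13.0
[-12.17   6.26  -5.07] [-11.82 -16.74  38.54]
```

```bash
python3 -m jog '{"angular":[[-2,-2.8,6.4],[-4.1,-5.8,13.4],[-6.2,-8.7,20.1],[-8.3,-11.7,27],[-10.3,-14.6,33.6]],"travel":[[-2.2,1.1,-0.9],[-4.6,2.3,-1.9],[-7,3.5,-2.9],[-9,4.7,-3.8],[-11,5.7,-4.6]],"fingers":[1,1,1,1,1]}'
python3 -c "
from tgt import *
go(449.4,-326.5,10.34,210)"
```

```text
clock: 5.28
eef_pos: [453.8, -312.1, 209.3]
tool_rot: [-3.115, -0.039, 0.267]
force: [0.4, 0.5, -4.0]
width: 13.0
t 5.275 tool [ 453.8 -312.1  209.3] F [ 0.4  0.5 -4. ] M [-0.03  0.08  0.01] w 13.0
[-0.8   1.27 -0.13] [-1.63 -2.14  4.97]
```

```bash
python3 -m jog '{"angular":[[-1,-1.4,3.3],[-1.6,-2.1,5],[-1.6,-2.1,5],[-1.6,-2.1,5],[-1.6,-2.1,5]],"travel":[[-0.5,0.9,0.2],[-0.8,1.3,2],[-0.8,1.3,4],[-0.8,1.3,6],[-0.8,1.3,6]],"fingers":[1,1,1,1,1]}'
python3 - <<'E'
from tgt import *
go(449.4,-326.5,10.34,150)
t=[]
k=3
for n,x,y in (("side",245,120),("scene",225,150)):
    t.append(cv2.resize(get_image(n)[y:y+150,x:x+133,::-1],(400,450),interpolation=cv2.INTER_CUBIC))
cv2.imwrite("pics/c2.png",np.hstack(t))
E
```

```text
clock: 5.9
eef_pos: [450.8, -322.4, 146.3]
tool_rot: [-3.136, 0.001, 0.184]
force: [-0.1, 0.8, -4.2]
width: 13.5
t 5.9 tool [ 450.8 -322.4  146.3] F [-0.1  0.8 -4.2] M [-0.02  0.06 -0.01] w 13.5
[-0.21  0.38 -0.37] [-0.3   0.04  0.21]
```

View pics/c2.png

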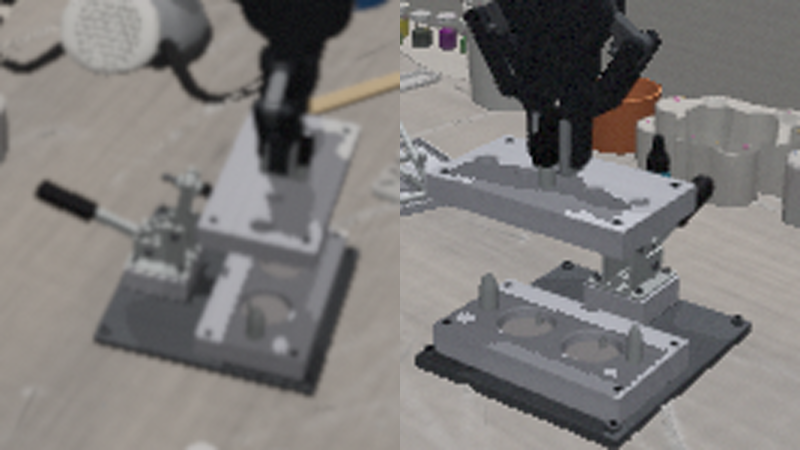

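```bash
python3 - <<'E'
from tgt import *
import pickle
s=read_state();ims={n:get_image(n) for n in ("scene","side")};pickle.dump((s,ims),open("c3.pkl","wb"))
cv2.imwrite("pics/s3.png",cv2.resize(ims["scene"][190:302,228:352,::-1],None,fx=5.35,fy=5.35,interpolation=cv2.INTER_CUBIC))
cv2.imwrite("pics/d3.png",cv2.resize(ims["side"][150:255,262:374,::-1],None,fx=5.7,fy=5.7,interpolation=cv2.INTER_CUBIC))
E
```

```text
(no output)
```

View pics/s3.png

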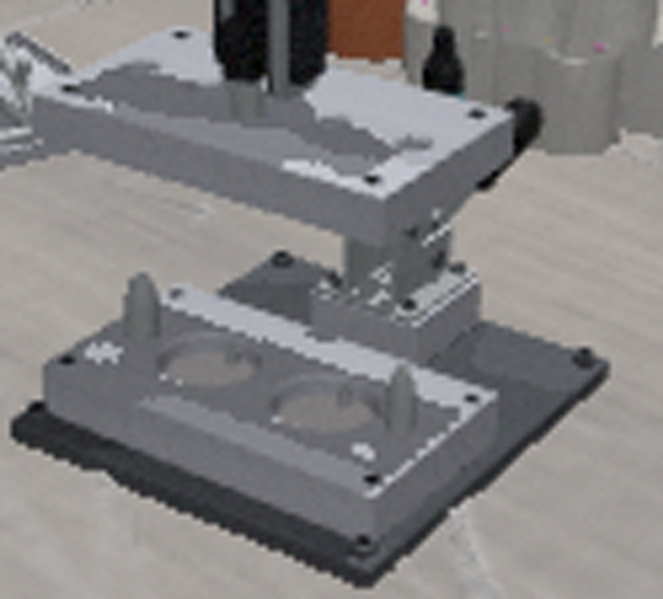

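View pics/d3.png

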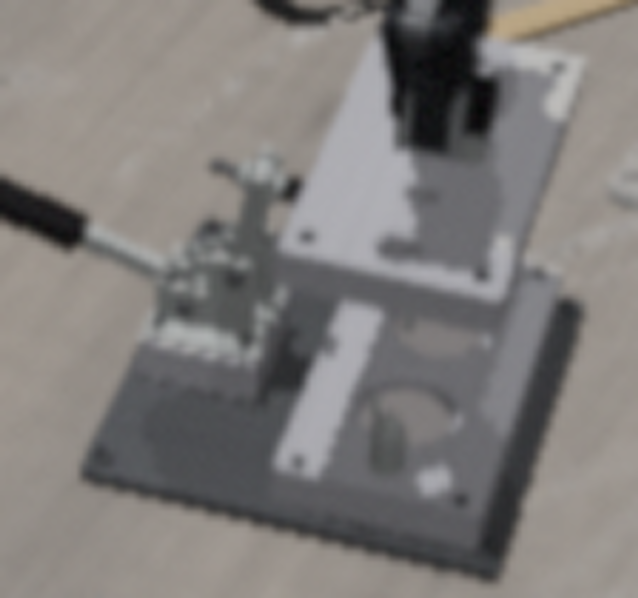

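```bash
python3 - <<'E'
from tgt import *
import pickle
s,ims=pickle.load(open("c3.pkl","rb"));R,p=tool(s);print("tool",p,np.degrees(Ro.from_matrix(R@FL).as_euler("ZYX")))
S=lambda l:np.array(l)/5.35+[228,190]-.4; D=lambda l:np.array(l)/5.7+[262,150]-.4
k=33;h=66
plS=[(-42,76,18),(-42,-76,18),(42,-76,18),(k,h,18),(k,-h,18),(-k,-h,18),(-k,h,18),(-42,-76,0)],S([(35,97),(387,196),(514,115),(180,35),(478,114),(372,180),(68,89),(387,247)])
stS=[(-42,76,30),(42,-76,30),(42,76,30),(k,h,30),(k,-h,30),(-k,-h,30),(-k,h,30),(0,60,56),(0,-60,56)],S([(45,367),(497,396),(168,287),(176,293),(471,398),(372,479),(67,359),(143,273),(402,363)])
plD=[(42,76,18),(-42,76,18),(-42,-76,18),(42,-76,18),(k,h,18),(-k,h,18),(-k,-h,18)],D([(276,248),(500,300),(585,60),(372,40),(307,236),(482,272),(560,66)])
stD=[(42,76,30),(-42,76,30),(-42,-76,30),(k,h,30),(-k,h,30),(0,60,56)],D([(274,465),(485,512),(557,272),(298,461),(460,498),(387,413)])
A=np.array
f3=lambda x,L:Ro.from_euler("z",x[2]).apply(L)+[x[0],x[1],x[3]]
res={}
for n,m,pl,st in (("scene",sc,plS,stS),("side",sd,plD,stD)):
    for nm,(L,px),z in (("plate",pl,p[2]-24.9),("station",st,0)):
        ff=lambda x,L:Ro.from_euler("z",x[2]).apply(L)+[x[0],x[1],z]
        x,r=fit(ff,[(A(L,float),px,m)],[450,-326,.18]);print(n,nm,x[:2].round(2),np.degrees(x[2]).round(2),r.round(1).tolist())
        x,r=fit(f3,[(A(L,float),px,m)],[450,-326,.18,z]);print("   free z",x[:2].round(2),np.degrees(x[2]).round(2),x[3].round(1),z)
E
```

```text
tool [ 451.92775208 -324.15600465  148.36167765] [10.53628294 -0.11188532  0.07700291]
scene plate [ 449.98 -328.41] 10.77 [[-1.0, -1.1], [-0.1, 0.2], [0.5, -0.3], [0.1, 0.3], [0.1, 0.2], [0.7, -0.1], [-0.1, 0.1], [-0.3, 0.1]]
   free z [ 454.63 -323.65] 11.04 120.3 123.46167764724746
scene station [ 446.9  -329.44] 11.51 [[-1.3, 0.2], [0.5, -0.7], [1.0, -0.8], [0.7, 0.9], [-1.3, -0.7], [-0.8, -0.6], [1.3, 1.2], [-0.8, 0.5], [0.5, 0.5]]
   free z [ 442.68 -333.73] 11.35 3.6 0
side plate [ 453.46 -325.71] 10.65 [[-0.0, 0.4], [-0.0, -0.2], [-0.2, -0.6], [1.6, -4.1], [-0.0, 0.4], [-0.0, 0.7], [-0.6, 0.1]]
   free z [ 455.49 -331.13] 10.59 118.6 123.46167764724746
side station [ 450.93 -323.99] 11.14 [[-0.5, 0.6], [-1.0, 0.8], [0.1, -0.7], [0.3, -0.9], [0.5, -0.8], [0.3, 0.8]]
   free z [ 453.2 -330.1] 11.01 -6.5 0
```

```bash
python3 - <<'E'
from tgt import *
import pickle
s,ims=pickle.load(open("c3.pkl","rb"));R,p=tool(s)
S=lambda l:np.array(l)/5.35+[228,190]-.4; D=lambda l:np.array(l)/5.7+[262,150]-.4
plS=[(-42,76),(-42,-76),(42,-76),(33,66),(33,-66),(-33,-66),(-33,66)],S([(35,97),(387,196),(514,115),(180,35),(478,114),(372,180),(68,89)])
plD=[(42,76),(-42,76),(-42,-76),(33,66),(-33,66),(-33,-66)],D([(276,248),(500,300),(585,60),(307,236),(482,272),(560,66)])
cS=[(-42,76),(42,-76),(42,76)],[(1,1),(1,-1),(-1,-1),(-1,1)],[(0,60),(0,-60)],S([(45,367),(497,396),(168,287),(176,293),(471,398),(372,479),(67,359),(143,273),(402,363)])
cD=[(42,76),(-42,76),(-42,-76)],[(1,1),(-1,1)],[(0,60)],D([(274,465),(485,512),(557,272),(298,461),(460,498),(387,413)])
zz=lambda l,z:np.c_[np.array(l,float),np.full(len(l),z)]
def r(v):
    x,y,a,k,h,dx,dy=v[:7];out=[]
    for m,pl,c,b,rv in ((sc,plS,cS,v[7:10],v[13:16]),(sd,plD,cD,v[10:13],v[16:19])):
        LP=(R@(FL@(zz(pl[0],18)).T)).T+p+R@[dx,dy,24.9]
        LS=np.r_[zz(c[0],30),zz(np.array(c[1])*[k,h],30),zz(c[2],56)]
        LS=Ro.from_euler("z",a).apply(LS)+[x,y,0]
        o=np.array([450,-325,50.])
        tr=lambda L:Ro.from_rotvec(rv).apply(L-o)+o+b
        out+=[(proj(tr(LP),m)-pl[1]).ravel(),(proj(tr(LS),m)-c[3]).ravel()]
    return np.concatenate(out+[v[7:13]/2,v[13:]/.006,v[5:7]/1.5])
v0=np.r_[450,-326,.18,35,68,0,0,np.zeros(12)]
q=least_squares(r,v0,loss="soft_l1");v=q.x
J=q.jac;C=np.linalg.inv(J.T@J)*.4;print("station",v[:2],np.degrees(v[2]),"k,h",v[3:5],"plate in tool",v[5:7],"sig",np.sqrt(np.diag(C))[:7].round(2))
print("bias",v[7:13].round(1),np.degrees(v[13:]).round(2),"res max",np.abs(r(v)[:44]).max(), r(v)[:44].round(1))
E
```

```text
station [ 449.80845228 -325.12756462] 10.7452623011719 k,h [33.16364607 69.94161654] plate in tool [0.28518118 0.7276789 ] sig [0.94 1.01 0.01 0.7  0.72 0.77 0.87]
bias [ 0.1 -0.9 -1.9  0.7 -0.2  0.4] [-0.06  0.05  0.02  0.16  0.01 -0.02] res max 1.5491314858435317 [-0.8 -1.  -0.4  0.3  0.2 -0.1  0.3  0.5 -0.1  0.4  0.4  0.1  0.1  0.2
 -1.  -0.4  0.1 -0.8  1.5 -1.1 -0.3  0.1  0.1 -0.2  0.3 -0.2  0.   0.2
 -0.5  0.2  0.1  0.3  0.   0.2  0.  -0.2 -0.  -0.4  0.   0.3  0.   0.7
 -0.4  0.3]
```

```bash
python3 -c "
from tgt import *
go(449.8,-325.1,10.65,87)"
```

```text
t 6.1 tool [ 452.5 -324.7  149.2] F [ 0.1  0.9 -3.7] M [-0.09  0.03  0.03] w 12.7
[-0.29 -0.01  6.22] [ 0.01 -0.19 -0.11]
```

```bash
python3 -m jog '{"angular":[[0,-0.2,-0.1],[0,-0.2,-0.1],[0,-0.2,-0.1],[0,-0.2,-0.1],[0,-0.2,-0.1]],"travel":[[-0.2,0,1.5],[-0.3,0,3],[-0.3,0,4.5],[-0.3,0,6.0],[-0.3,0,6.0]],"fingers":[1,1,1,1,1]}'
python3 -m jog '{"angular":[[0,0,0],[0,0,0]],"travel":[[0,0,0],[0,0,0]],"fingers":[1,1]}'
python3 - <<'E'
from tgt import *
go(449.8,-325.1,10.65,76.9)
im=get_image("wrist");go(449.8,-325.1,10.65,76.9)
cv2.imwrite("pics/w4.png",cv2.resize(im[160:310,125:435,::-1],(800,387),interpolation=cv2.INTER_CUBIC))
E
```

```text
clock: 6.72
eef_pos: [448.7, -324.1, 87.0]
tool_rot: [-3.139, 0.003, 0.186]
force: [-0.2, -0.9, -3.3]
width: 13.3
clock: 6.98
eef_pos: [449.8, -325.2, 89.1]
tool_rot: [3.141, 0.0, 0.186]
force: [1.2, 0.3, -4.0]
width: 12.6
t 6.975 tool [ 449.8 -325.2   89.1] F [ 1.2  0.3 -4. ] M [-0.    0.01 -0.01] w 12.6
[ 0.   -0.01  1.22] [ 0.02  0.01 -0.  ]
t 7.025 tool [ 449.8 -325.1   89.1] F [-0.2  0.4 -4.7] M [-0.01 -0.05  0.03] w 13.5
[ 0.   -0.    1.22] [ 0.01  0.01 -0.  ]
```

View pics/w4.png

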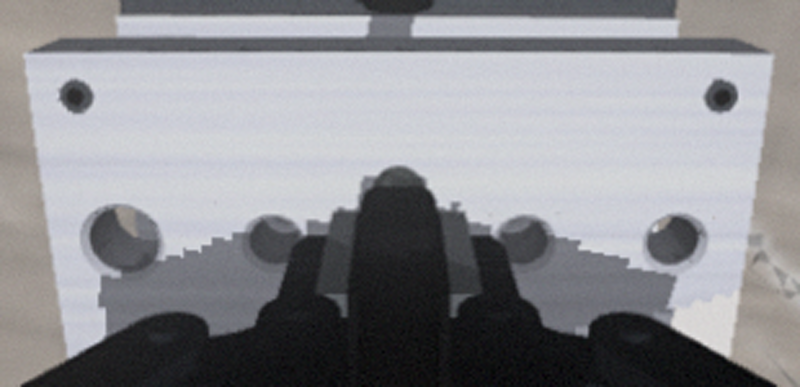

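```bash
python3 - <<'E'
from tgt import *
s=read_state();R,p=tool(s);m=camera_model("wrist");k=310/800
Q=lambda l:np.array(l)*k+[125,160]-.3
a=np.radians(10.7)
PL=np.array([(42,76,18),(42,-76,18),(42,76,0),(42,-76,0),(0,60,18),(0,-60,18)],float);pp=Q([(27,55),(773,55),(58,40),(742,40),(121,239),(676,241)])
ST=np.array([(42,76,30),(42,-76,30)],float);ps=Q([(118,17),(677,20)])
z=p[2]-24.9
f=lambda x,L:Ro.from_euler("z",x[2]).apply(L)+[x[0],x[1],x[3]]
x,r=fit(f,[(PL,pp,m)],[450,-325,a,z]);print("plate free z",x[:2],np.degrees(x[2]),x[3],z,r.round(1).tolist())
z=x[3]*.5+z*.5
g=lambda x,L:Ro.from_euler("z",x[2]).apply(L)+[x[0],x[1],z]
x,r=fit(g,[(PL,pp,m)],[450,-325,a]);print("plate",x[:2],np.degrees(x[2]),r.round(1).tolist())
h=lambda y,L:Ro.from_euler("z",y[2]).apply(L)+[y[0],y[1],0]
y,r2=fit(h,[(ST,ps,m)],[450,-325,a]);print("station",y[:2],np.degrees(y[2]),r2.round(1).tolist())
d=(x-y)[:2];print("plate-station in station axes",Ro.from_euler("z",-a).apply([*d,0]).round(2),np.degrees(x[2]-y[2]))
E
```

```text
plate free z [ 448.49662936 -325.01381917] 10.708895549235184 64.73960065589634 64.23019734548001 [[-0.9, -0.6], [0.3, -0.4], [1.7, -0.5], [-2.3, -0.3], [0.6, 2.1], [-0.1, 1.4]]
plate [ 448.46440216 -325.04673066] 10.70660607346743 [[-0.6, -0.7], [0.2, -0.5], [1.9, -0.5], [-2.4, -0.3], [0.8, 1.9], [-0.2, 1.3]]
station [ 448.12771685 -324.4627363 ] 10.43631385731629 [[-0.9, 0.1], [0.9, 0.1]]
plate-station in station axes [ 0.22 -0.64  0.  ] 0.27029221615114096
```

```bash
python3 -m jog '{"angular":[[0,0,0.1],[0,0,0.1],[0,0,0.1],[0,0,0.1],[0,0,0.1]],"travel":[[0,-0.04,0.4],[0,-0.04,0.8],[0,-0.04,1.2],[0,-0.04,1.5],[0,-0.04,1.5]],"fingers":[1,1,1,1,1]}'
python3 -c "
from tgt import *
go(449.8,-325.1,10.65,55)"
```

```text
clock: 7.65
eef_pos: [449.2, -324.3, 73.3]
tool_rot: [-3.141, 0.001, 0.184]
force: [0.6, -0.7, -3.6]
width: 12.8
t 7.65 tool [ 449.2 -324.3   73.3] F [ 0.6 -0.7 -3.6] M [ 0.   -0.02 -0.  ] w 12.8
[0.05 0.09 1.83] [-0.06  0.08 -0.1 ]
```

```bash
python3 -m jog '{"angular":[[0,0,0],[0,0,0],[0,0,0],[0,0,0]],"travel":[[0,0,0.3],[0,0,0.6],[0,0,0.8],[0,0,0.8]],"fingers":[1,1,1,1]}'
python3 -c "
from tgt import *
go(449.8,-325.1,10.65,55)"
```

```text
clock: 8.15
eef_pos: [449.3, -324.3, 65.4]
tool_rot: [-3.141, 0.001, 0.184]
force: [0.1, 0.6, -3.6]
width: 13.5
t 8.15 tool [ 449.3 -324.3   65.4] F [ 0.1  0.6 -3.6] M [-0.    0.03  0.  ] w 13.5
[0.04 0.09 1.04] [-0.05  0.07 -0.1 ]
```

```bash
python3 -m jog '{"angular":[[0,0,0],[0,0,0],[0,0,0],[0,0,0],[0,0,0]],"travel":[[0,0,0.25],[0,0,0.5],[0,0,0.7],[0,0,0.8],[0,0,0.8]],"fingers":[1,1,1,1,1]}'
python3 -m jog '{"angular":[[0,0,0],[0,0,0]],"travel":[[0,0,0.1],[0,0,0.1]],"fingers":[1,1]}'
```

```text
clock: 8.78
eef_pos: [449.3, -324.4, 57.5]
tool_rot: [-3.141, 0.001, 0.184]
force: [-1.0, 0.4, -4.6]
width: 13.3
clock: 9.02
eef_pos: [449.4, -324.4, 56.6]
tool_rot: [-3.141, 0.001, 0.184]
force: [0.1, -1.0, -3.0]
width: 13.4
```

```bash
for i in 1 2; do python3 -m jog '{"angular":[[0,0,0],[0,0,0]],"travel":[[0,0,0.08],[0,0,0.08]],"fingers":[1,1]}'; done
```

```text
clock: 9.28
eef_pos: [449.3, -324.4, 55.7]
tool_rot: [-3.141, 0.001, 0.184]
force: [0.0, 0.1, -4.3]
width: 13.4
clock: 9.52
eef_pos: [449.3, -324.4, 54.9]
tool_rot: [-3.141, 0.001, 0.184]
force: [0.2, 0.2, -4.4]
width: 12.8
```

```bash
for i in 1 2 3; do python3 -m jog '{"angular":[[0,0,0],[0,0,0]],"travel":[[0,0,0.04],[0,0,0.04]],"fingers":[1,1]}'; done
```

```text
clock: 9.78
eef_pos: [449.4, -324.4, 54.7]
tool_rot: [-3.141, 0.001, 0.184]
force: [-0.2, 0.2, -1.5]
width: 13.3
clock: 10.02
eef_pos: [449.5, -324.4, 54.6]
tool_rot: [-3.141, 0.0, 0.184]
force: [0.3, 1.0, 2.3]
width: 13.0
clock: 10.28
eef_pos: [449.6, -324.4, 54.4]
tool_rot: [-3.141, 0.0, 0.184]
force: [-0.6, 2.2, 6.5]
width: 13.1
```

```bash
python3 -m jog '{"angular":[[0,0,0],[0,0,0],[0,0,0],[0,0,0]],"travel":[[0,0,-0.03],[0,0,-0.03],[0,0,-0.03],[0,0,-0.03]],"fingers":[0.6,0.6,0.6,0.6]}'
python3 -m jog '{"angular":[[0,0,0],[0,0,0],[0,0,0],[0,0,0],[0,0,0]],"travel":[[0,0,-1],[0,0,-3],[0,0,-7],[0,0,-12],[0,0,-16]],"fingers":[0.6,0.6,0.6,0.6,0.6]}'
python3 - <<'E'
from tgt import *
s=read_state();print(s["force"],s["width"],s["qpos"])
# lever grip open, hinge; station axes
a=np.radians(10.7);Rs=Ro.from_euler("z",a).as_matrix();o=np.array([449.6,-324.8,0])
for q in (0,.75,1.5):
    th=np.radians(14)+q; print(q,o+Rs@[99+76*np.cos(th),0,44+76*np.sin(th)])
t=[]
for n,x,y in (("side",245,140),("scene",225,190)):
    t.append(cv2.resize(get_image(n)[y:y+113,x:x+100,::-1],(400,450),interpolation=cv2.INTER_CUBIC))
cv2.imwrite("pics/c5.png",np.hstack(t))
E
```

```text
clock: 10.78
eef_pos: [449.3, -324.5, 54.0]
tool_rot: [-3.141, 0.001, 0.184]
force: [-0.6, 0.3, 0.3]
width: 34.0
clock: 11.4
eef_pos: [449.5, -324.8, 216.6]
tool_rot: [3.141, 0.0, 0.184]
force: [0.0, -0.3, -0.1]
width: 34.3
[ 0.01213433 -0.26635519 -0.13830498] 34.340497353566384 [ 0.10037738  0.61711355  0.75691307  1.81791201 -0.52350027  0.91737656
 -0.29309316]
0 [ 619.33896664 -292.7274893    62.38606407]
0.75 [ 587.58231553 -298.72797082  107.71860777]
1.5 [ 533.9831804  -308.85563254  118.85832803]
```

View pics/c5.png

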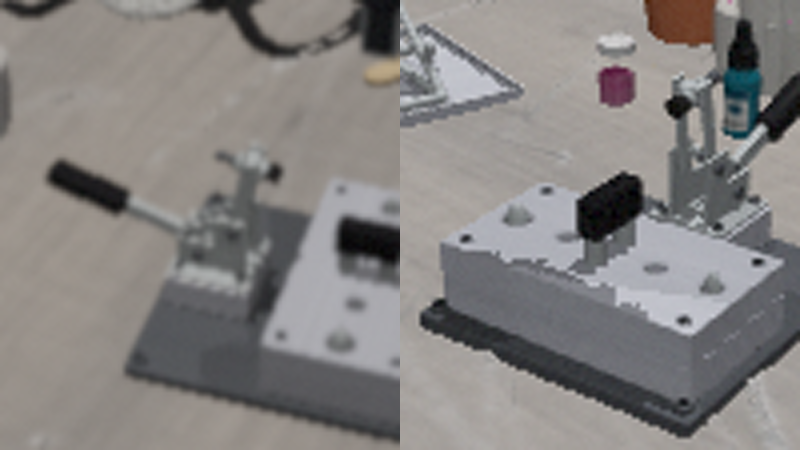

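```bash
python3 - <<'E'
from tgt import *
n=np.array([[267,186.5]]);print("side px grip on z=62:",onz(n,62.4,sd))
Rs=Ro.from_euler("z",10.6,degrees=True).as_matrix();o=np.array([449.4,-324.5,0]);g=o+Rs@[172.7,0,62.4];print(g)
go(g[0],g[1],10.6,125)
E
```

```text
side px grip on z=62: [[ 620.21485001 -297.41778768   62.4       ]]
[ 619.1529348  -292.73160175   62.4       ]
t 11.5 tool [ 451.2 -326.8  218.9] F [-0.1 -0.5  0.4] M [-0.06 -0.02 -0.01] w 34.1
[17.09 -0.34  9.47] [ 0.33 -0.28 -0.07]
```

```bash
python3 -m jog '{"angular":[[0.3,-0.3,0],[0.3,-0.3,0],[0.3,-0.3,0],[0.3,-0.3,0],[0.3,-0.3,0]],"travel":[[4,0,1.5],[9,-0.1,4],[14,-0.3,7],[17.1,-0.35,9.5],[17.1,-0.35,9.5]],"fingers":[0.55,0.55,0.55,0.55,0.55]}'
python3 -m jog '{"angular":[[0,0,0],[0,0,0]],"travel":[[0,0,0],[0,0,0]],"fingers":[0.55,0.55]}'
python3 - <<'E'
from tgt import *
go(619.15,-292.7,10.6,46)
s=read_state()
im=get_image("wrist");m=camera_model("wrist");print(proj([[619.15,-292.7,62.4]],m))
cv2.imwrite("pics/w6.png",cv2.resize(im[150:350,150:410,::-1],(780,600),interpolation=cv2.INTER_CUBIC))
print((proj([[619.15,-292.7,62.4]],m)-[150,150])*3)
E
```

```text
clock: 12.12
eef_pos: [617.7, -286.5, 115.3]
tool_rot: [-3.132, 0.009, 0.188]
force: [-0.9, -0.1, 0.7]
width: 38.1
clock: 12.38
eef_pos: [616.0, -291.0, 120.2]
tool_rot: [-3.137, 0.006, 0.182]
force: [0.3, -0.9, -0.1]
width: 38.4
t 12.375 tool [ 616.  -291.   120.2] F [ 0.3 -0.9 -0.1] M [-0.01  0.03  0.01] w 38.4
[0.32 0.25 7.42] [-0.26  0.33 -0.17]
[[283.46813713 219.02669149]]
[[400.40441139 207.08007447]]
```

View pics/w6.png

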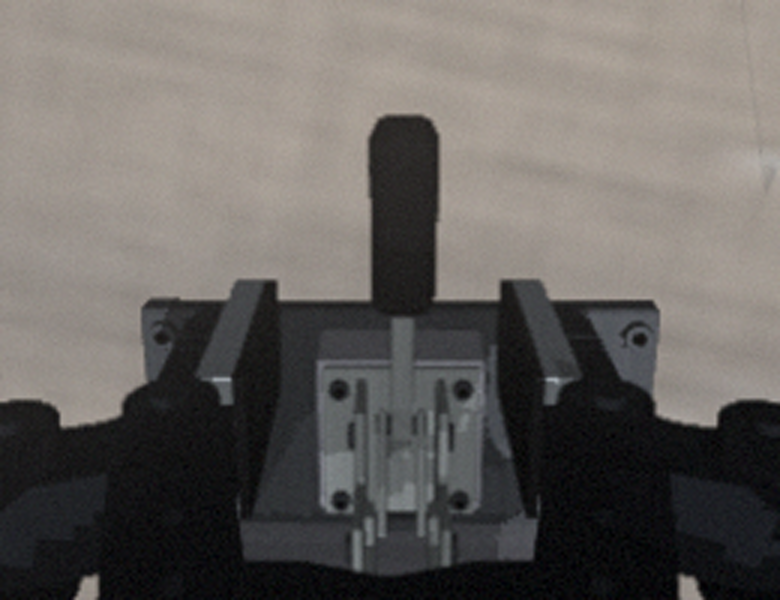

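```bash
python3 -m jog '{"angular":[[-0.2,0.3,-0.1],[-0.2,0.3,-0.1],[-0.2,0.3,-0.1],[-0.2,0.3,-0.1],[-0.2,0.3,-0.1]],"travel":[[0.2,0.2,1.5],[0.2,0.2,3],[0.2,0.2,3],[0.2,0.2,3],[0.2,0.2,3]],"fingers":[0.55,0.55,0.55,0.55,0.55]}'
python3 -c "
from tgt import *
go(619.0,-293.2,10.6,45)"
```

```text
clock: 13.05
eef_pos: [619.3, -291.4, 89.3]
tool_rot: [-3.14, 0.001, 0.186]
force: [0.1, 0.5, 0.5]
width: 38.5
t 13.05 tool [ 619.3 -291.4   89.3] F [0.1 0.5 0.5] M [ 0.01  0.07 -0.05] w 38.5
[-0.06  0.18  4.43] [-0.1   0.03  0.05]
```

```bash
python3 -m jog '{"angular":[[0,0,0],[0,0,0],[0,0,0],[0,0,0],[0,0,0]],"travel":[[0,0.1,1],[0,0.15,2.3],[0,0.15,3.6],[0,0.15,4.4],[0,0.15,4.4]],"fingers":[0.55,0.55,0.55,0.55,0.55]}'
python3 -m jog '{"angular":[[0,0,0],[0,0,0],[0,0,0],[0,0,0]],"travel":[[0,0,0],[0,0,0],[0,0,0],[0,0,0]],"fingers":[1,1,1,1]}'
python3 -c "
from tgt import *
go(619.0,-293.2,10.6,45);print(read_state()['qpos'])"
```

```text
clock: 13.68
eef_pos: [618.6, -292.2, 43.8]
tool_rot: [-3.138, 0.002, 0.186]
force: [-0.1, 0.1, -0.4]
width: 38.4
clock: 14.18
eef_pos: [619.6, -293.7, 45.5]
tool_rot: [-3.141, 0.0, 0.185]
force: [1.1, -3.3, 0.9]
width: 15.4
t 14.175 tool [ 619.6 -293.7   45.5] F [ 1.1 -3.3  0.9] M [-0.61 -0.27 -0.21] w 15.4
[-0.05 -0.06  0.05] [-0.01  0.    0.02]
[ 0.07872498  0.98753911  0.61084982  1.54821537 -0.70212837  0.83528825
 -0.42240041]
```

```bash
python3 -m jog '{"angular":[[0,0,0],[0,0,0],[0,0,0],[0,0,0],[0,0,0]],"travel":[[-0.19,0,-0.64],[-0.43,0,-1.25],[-0.72,0,-1.85],[-1.07,0,-2.41],[-1.07,0,-2.41]],"fingers":[1,1,1,1,1]}'
python3 -c "
from tgt import *
go(619.0,-293.2,10.6,45)"
```

```text
clock: 14.8
eef_pos: [608.4, -295.7, 68.5]
tool_rot: [-3.141, 0.001, 0.185]
force: [1.1, -5.5, -7.7]
width: 15.3
t 14.8 tool [ 608.4 -295.7   68.5] F [ 1.1 -5.5 -7.7] M [-1.   -0.78 -0.1 ] w 15.3
[ 1.09 -0.05  2.35] [-0.03  0.07 -0.01]
```

```bash
python3 -m jog '{"angular":[[0,0,0],[0,0,0],[0,0,0],[0,0,0],[0,0,0]],"travel":[[-0.83,0,-1.03],[-1.83,0,-1.9],[-2.97,0,-2.58],[-4.21,0,-3.06],[-4.21,0,-3.06]],"fingers":[1,1,1,1,1]}'
python3 -c "
from tgt import *
go(619.0,-293.2,10.6,45)"
```

```text
clock: 15.42
eef_pos: [567.6, -303.2, 99.5]
tool_rot: [-3.141, 0.0, 0.185]
force: [1.7, -5.0, -6.3]
width: 14.9
t 15.425 tool [ 567.6 -303.2   99.5] F [ 1.7 -5.  -6.3] M [-0.97 -0.79 -0.04] w 14.9
[ 5.24 -0.04  5.45] [-0.03  0.    0.01]
```

```bash
python3 -m jog '{"angular":[[0,0,0],[0,0,0],[0,0,0],[0,0,0],[0,0,0]],"travel":[[-0.65,0,-0.15],[-1.3,0,-0.25],[-1.83,0,-0.29],[-2.36,0,-0.29],[-2.36,0,-0.29]],"fingers":[1,1,1,1,1]}'
python3 -c "
from tgt import *
go(619.0,-293.2,10.6,45)"
```

```text
clock: 16.05
eef_pos: [547.8, -306.9, 103.1]
tool_rot: [3.141, -0.005, 0.187]
force: [7.1, -3.8, -5.7]
width: 15.3
t 16.05 tool [ 547.8 -306.9  103.1] F [ 7.1 -3.8 -5.7] M [-0.52 -1.9  -0.15] w 15.3
[ 7.22 -0.02  5.84] [ 0.04 -0.27  0.1 ]
```

```bash
python3 -m jog '{"angular":[[0,0,0],[0,0,0],[0,0,0],[0,0,0],[0,0,0]],"travel":[[-0.4,0,0.03],[-0.8,0,0.07],[-1.2,0,0.12],[-1.5,0,0.2],[-1.5,0,0.2]],"fingers":[1,1,1,1,1]}'
python3 -c "
from tgt import *
go(619.0,-293.2,10.6,45)"
```

```text
clock: 16.68
eef_pos: [534.5, -309.3, 102.2]
tool_rot: [3.141, -0.007, 0.187]
force: [7.9, -1.6, 1.2]
width: 15.3
t 16.675 tool [ 534.5 -309.3  102.2] F [ 7.9 -1.6  1.2] M [-0.17 -2.12 -0.12] w 15.3
[ 8.56 -0.02  5.78] [ 0.05 -0.42  0.14]
```

```bash
python3 -m jog '{"angular":[[0,0,0],[0,0,0],[0,0,0]],"travel":[[-0.2,0,0.04],[-0.4,0,0.08],[-0.4,0,0.08]],"fingers":[1,1,1]}'
python3 -c "
from tgt import *
go(619.0,-293.2,10.6,45)"
```

```text
clock: 17.05
eef_pos: [530.7, -310.1, 101.5]
tool_rot: [3.141, -0.007, 0.188]
force: [7.6, -1.7, 2.0]
width: 15.1
t 17.05 tool [ 530.7 -310.1  101.5] F [ 7.6 -1.7  2. ] M [-0.16 -2.15 -0.02] w 15.1
[ 8.95 -0.01  5.72] [ 0.06 -0.43  0.18]
```

```bash
python3 -m jog '{"angular":[[0,0,0],[0,0,0],[0,0,0]],"travel":[[-0.2,0,0.05],[-0.4,0,0.1],[-0.4,0,0.1]],"fingers":[1,1,1]}'
python3 - <<'E'
from tgt import *
go(619.0,-293.2,10.6,45)
t=[]
for n,x,y in (("side",265,130),("scene",260,170)):
    t.append(cv2.resize(get_image(n)[y:y+100,x:x+80,::-1],(400,500),interpolation=cv2.INTER_CUBIC))
cv2.imwrite("pics/c7.png",np.hstack(t))
E
```

```text
clock: 17.42
eef_pos: [526.5, -310.8, 100.6]
tool_rot: [3.141, -0.007, 0.188]
force: [7.0, -1.6, 3.9]
width: 15.5
t 17.425 tool [ 526.5 -310.8  100.6] F [ 7.  -1.6  3.9] M [-0.06 -2.02 -0.09] w 15.5
[ 9.37 -0.01  5.63] [ 0.04 -0.41  0.15]
```

View pics/c7.png

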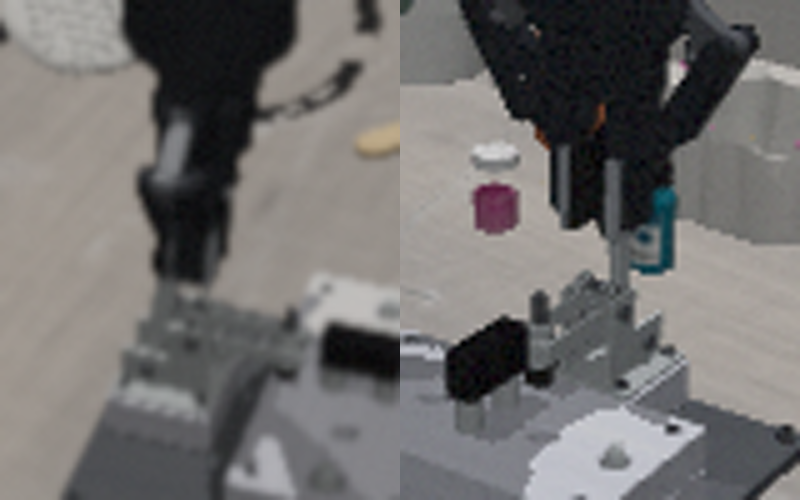

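```bash
python3 -m jog '{"angular":[[0,0,0],[0,0,0],[0,0,0]],"travel":[[-0.25,0,0.07],[-0.5,0,0.14],[-0.5,0,0.14]],"fingers":[1,1,1]}'
python3 -m jog '{"angular":[[0,0,0],[0,0,0],[0,0,0]],"travel":[[-0.3,0,0.09],[-0.5,0,0.15],[-0.5,0,0.15]],"fingers":[1,1,1]}'
```

```text
clock: 17.9
eef_pos: [521.1, -311.8, 99.0]
tool_rot: [3.141, -0.006, 0.188]
force: [5.7, -0.9, 3.0]
width: 15.2
clock: 18.27
eef_pos: [520.5, -312.0, 98.7]
tool_rot: [3.139, -0.013, 0.19]
force: [14.0, 2.1, 6.6]
width: 15.1
```

```bash
python3 -m jog '{"angular":[[0,0,0],[0,0,0],[0,0,0]],"travel":[[-0.3,0,0.09],[-0.5,0,0.12],[-0.5,0,0.12]],"fingers":[1,1,1]}'
```

```text
clock: 18.65
eef_pos: [520.6, -312.0, 98.6]
tool_rot: [3.137, -0.02, 0.193]
force: [21.8, 2.2, 7.5]
width: 14.7
```

```bash
python3 -m jog '{"angular":[[0,0,0],[0,0,0]],"travel":[[0.6,0,-0.1],[0.8,0,-0.15]],"fingers":[1,1]}'
python3 -m jog '{"angular":[[0,0,0],[0,0,0],[0,0,0]],"travel":[[0,0,0],[0,0,0],[0,0,0]],"fingers":[0.6,0.6,0.6]}'
python3 -m jog '{"angular":[[0,0,0],[0,0,0],[0,0,0],[0,0,0],[0,0,0]],"travel":[[0,0,-1.5],[0,0,-4],[0,0,-8],[0,0,-13],[0,0,-18]],"fingers":[0.6,0.6,0.6,0.6,0.6]}'
python3 - <<'E'
from tgt import *
s=read_state();print(s["force"])
t=[]
for n,x,y in (("side",265,130),("scene",260,170)):
    t.append(cv2.resize(get_image(n)[y:y+100,x:x+80,::-1],(400,500),interpolation=cv2.INTER_CUBIC))
cv2.imwrite("pics/c8.png",np.hstack(t))
Rs=Ro.from_euler("z",10.6,degrees=True).as_matrix();o=np.array([449.4,-324.5,0])
for d in (90,100):
    t=np.radians(d);P=[o+Rs@[99+r*np.cos(t),0,44+r*np.sin(t)] for r in (50,102)]
    print(d,((proj(P,sd)-[265,130])*5).round(0).tolist(),((proj(P,sc)-[260,170])*5+[400,0]).round(0).tolist())
E
```

```text
clock: 18.9
eef_pos: [520.5, -311.9, 98.7]
tool_rot: [3.14, -0.008, 0.189]
force: [5.3, -0.3, 5.7]
width: 14.9
clock: 19.27
eef_pos: [513.9, -311.9, 95.8]
tool_rot: [-3.138, 0.002, 0.185]
force: [0.5, 0.5, -0.1]
width: 34.0
clock: 19.9
eef_pos: [514.4, -312.8, 278.6]
tool_rot: [-3.14, 0.001, 0.185]
force: [0.6, -0.5, 0.4]
width: 34.0
[ 0.60236135 -0.51002716  0.3940848 ]
90 [[156.0, 270.0], [157.0, 180.0]] [[619.0, 221.0], [622.0, 107.0]]
100 [[174.0, 275.0], [195.0, 191.0]] [[608.0, 229.0], [599.0, 123.0]]
```

View pics/c8.png

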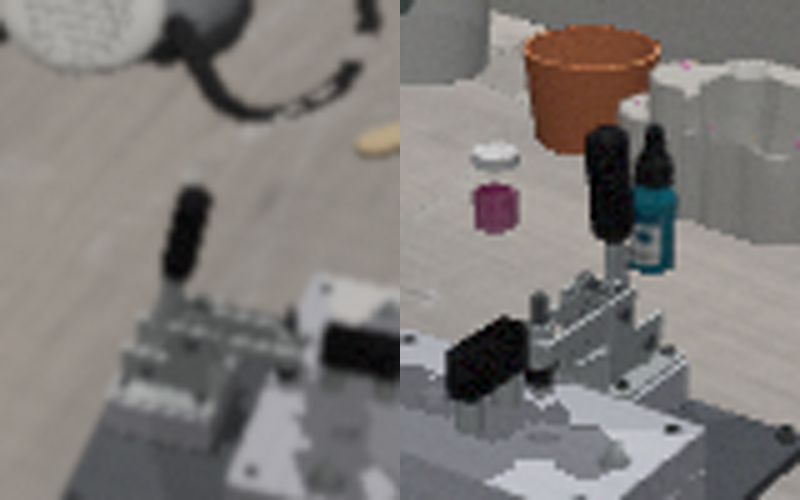

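```bash
python3 - <<'E'
from tgt import *
Rs=Ro.from_euler("z",10.6,degrees=True).as_matrix();o=np.array([449.4,-324.5,0])
for n,m,(x0,y0,x1,y1) in (("side",sd,(296,164,308,186)),("scene",sc,(295,194,308,219))):
    im=get_image(n).astype(int).max(2)[y0:y1,x0:x1];w=np.clip(90-im,0,60)*1.
    yy,xx=np.mgrid[y0:y1,x0:x1];c=np.array([np.average(xx,weights=w),np.average(yy,weights=w)])
    C=np.cov(np.c_[xx.ravel(),yy.ravel()].T,aweights=w.ravel());v=np.linalg.eigh(C)[1][:,1];v*=-np.sign(v[1])
    print(n,"centre",c.round(1),"slope dx/dy",(v[0]/v[1]).round(3))
    for d in (88,92,96,100):
        t=np.radians(d);P=proj([o+Rs@[99+r*np.cos(t),0,44+r*np.sin(t)] for r in (50,76,102)],m);e=P[2]-P[0]
        print("  ",d,P[1].round(1),(e[0]/e[1]).round(3))
s=read_state();print(s["clock"],s["eef_pos"],s["force"])
E
```

```text
side centre [301.7 176.4] slope dx/dy -0.259
   88 [295.2 174.9] 0.026
   92 [297.4 175.4] -0.064
   96 [299.6 176. ] -0.158
   100 [301.9 176.7] -0.258
scene centre [301.8 206.3] slope dx/dy 0.087
   88 [304.7 202.6] -0.047
   92 [303.4 203.4] -0.006
   96 [302.  204.3] 0.038
   100 [300.7 205.4] 0.085
20.1 [ 515.06083194 -313.03056239  277.81095214] [-0.34624563  0.96393035 -0.51880029]
```

Both cameras put the lever at 100°, which is its stop, and the gripper is clear of everything. I'm handing the job in.

```bash
python3 -c "
from cell import *
print(finish_job())"
```

```text
the job is handed in; nothing more can be done
None
```

The mould is closed and clamped, and I handed the job in at about 20 s on the robot's clock.

**Closing the mould:** I lifted the upper half square off the rack, turned it level and lowered it over the pins, wide hole on the thick pin. No side force built up on the way down. It made contact where the halves should meet, and I pressed with about 10 N before letting go.

**Clamping:** I pinched the lever and swung it up and over. It slipped in the pads near the end, so I pushed on until it held firm with 22 N on the tool and no further movement. I then let go and backed off upwards.

**Last checks:**
- **Lever:** after release, the slope of its grip matched 100° (10° past upright, its stop) in both the scene and side cameras.
- **Plate and foot:** the plate looked flush, with both pins showing in their holes, before clamping. After clamping, the rubber foot appeared to be on the plate.
- **Robot and other items:** the tool read about zero force and was about 28 cm above the table. I never touched the vials, jar, dropper bottle or stick. I did not measure their positions again at the end.

**Disagreements:** while I held the plate, the camera readings of its place in the gripper differed by about 1 mm. The station's position also varied by 2 to 4 mm between cameras. The pins went in freely all the same. I viewed 12 pictures, two over the budget of 10.

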